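Load the preheating hearth and latch its gate

TASK

Load the cold preheating hearth: set the oblong die and the round die, tangs up, each fully down in the nest plate pocket of its own shape, without dropping them. Then push the front gate gently shut, without slamming or forcing it, until it snaps home past its spring catch and stays shut, and leave the other things on the bench alone.

Things in the scene. Friction and masses are not known exactly. Their poses are not given: they have to be found in the camera images.
- hearth: Open-topped firebrick and dark steel box fixed to the bench, 110 mm high, inside 150 mm deep (x) by 250 mm wide (y), brick walls 24 mm. Origin on the bench under the centre of the inside, z up. Its open front faces its -x; the side walls end at x = -0.075. The two nest plates lie side by side on its floor (12 mm above the bench); which is on which side varies.
- gate (a joint): Gate opening angle a (rad), growing as it swings out to the hearth's -x, at most 1.4; it stays where left. The keeper with the gate's firm stop and catch is clamped anywhere along a rail, so the gate seats at an angle between -0.01 and 0.11 that is not given and must be felt. From 0.055 before the seat it is pushed back, most at 0.045 (7 to 13 N at the push point); from 0.02 it is drawn in.
- catch (a joint): Sideways travel of the catch's upright spring roller (12 mm diameter, z 70 to 106 mm, about hearth y = -0.148, 85 to 115 mm in front of the hearth's centre): 0 when the gate is not on it, 3 to 5 mm as the gate's edge rides over it, 1 to 3 mm once the edge has dropped in behind it. A gate let go before it is over the roller springs open again. Pushing the gate with over 35 N is forcing it.
- gate_push (a point): Clear flat place to push on the gate's outer face, 220 mm from the hinge, 82 mm above the bench. Gate axes: -x is the outer face's outward normal, +y points to the hinge, z up. The gate is a dark steel plate 8 mm thick, 12 to 110 mm above the bench; a vertical bar handle stands 41 mm out of its outer face 120 mm from the hinge.
- gate_hinge (a point): Top of the gate's upright hinge axis, 110 mm above the bench, at hearth x = -0.079, y = +0.140. At opening a the gate runs from here along (-sin a, -cos a) in the hearth's x, y, and its outer face looks along (-cos a, sin a).
- gate_edge (a point): Top of the gate's rounded closing edge (10 mm thick), 281 mm from the hinge axis, 110 mm above the bench.
- oblong_die: Loose bare steel die, about 0.75 kg: base 80 by 46 mm and 25 mm high (long side along its x; foot edge bevelled by 2 mm) with an upright tang on top, 36 mm along x by 22 mm along y, from 25 to 65 mm above the underside. Origin at the centre of the underside, z up. Grip the tang across its 22 mm, about 50 mm above the underside.
- round_die: Loose bare steel die, about 0.6 kg: round base 60 mm in diameter and 25 mm high with a bevelled foot and an upright round tang 26 mm in diameter on top, from 25 to 65 mm above the underside. Origin at the centre of the underside, z up.
- oblong_nest: Fixed steel nest plate in the hearth, 140 by 120 by 18 mm, with an oblong pocket at its centre, 85 mm along its x by 51 mm along its y, 12 mm deep. Origin at the centre of its underside, 12 mm above the bench; axes parallel to the hearth's.
- round_nest: Fixed steel nest plate in the hearth, 140 by 120 by 18 mm, with a round pocket at its centre, 65 mm in diameter and 12 mm deep. Origin at the centre of its underside, 12 mm above the bench.
- oblong_seat (a point): Centre of the floor of the oblong pocket, 6 mm above the plate's underside and 18 mm above the bench: where the oblong die's origin comes to rest. Axes of the plate.
- round_seat (a point): Centre of the floor of the round pocket, 18 mm above the bench: where the round die's origin comes to rest.
- hammer: Bystander: a hand hammer lying on the bench.
- cup: Bystander: a white ceramic cup, 72 mm across and 85 mm high; origin under its centre.
- firebrick: Bystander: a loose firebrick, 200 by 100 by 50 mm; origin at the centre of its underside.
Things that resemble listed ones, but are neither listed nor needed, are in the scene too. What is shaped like the oblong_die but green, purple or turquoise is not meant.

How it is judged:
By the outcome, as a careful person would: the job done as asked, in the order asked, and still so for the second after the job is handed in, with the robot touching nothing.
It also fails if it takes over 72 s, if anything falls off the work surface, if the arm or the gripper's body presses on something with over 40 N, if the wrist force passes 120 N, or if a joint passes its speed limit or range.

ROBOT

A 7-joint arm with a two-finger parallel gripper is mounted at the origin on the work surface. World frame = base frame: x ahead of the robot, y to its left, z up, the work surface at z = 0. Lengths are in m, angles in rad, forces in N, time in s.
With the tool pointing down it reaches from about 0.425 to 0.875 m from the base axis. Payload 4.7 kg.
Tool frame: the origin (TCP) lies between the finger pads; the fingertips stand 11 mm ahead of it and the grasp point (between the pads) lies 8 mm behind it; z points along the fingers, y is the line along which they close (so a half turn about z gives the same grasp; the last joint's range is limited). The gripper opens to 87 mm and grips with 3 to 60 N. Pads are 19 mm wide; open, the fingers measure 117 mm over their backs; the gripper's body (75 mm by 190 mm) begins 51 mm behind the grasp point.
Start: joints at [0.014, 0.321, -0.07, 1.45, 0.023, 1.371, -0.057], TCP at [0.65, -0, 0.234] pointing down, gripper open.
Joint ranges: [-2.86, 2.86], [-0.3, 2.09], [-1.38, 1.24], [0.06, 2.45], [-1.56, 4.7], [0.09, 2.05], [-2.69, 2.69]. Speed limits (rad/s): [2.57, 2.57, 3.14, 3.14, 3.14, 3.14, 3.14].

INTERFACE

Orientations are given as a rotation vector (axis times angle).
In Python, from bench import ctrl gives the robot as it stands. The module is installed in compiled form; this text tells all that it offers.
- The arm moves only by the shell command python3 -m inch 'ROWS' [FORCE]. ROWS is JSON, a list of rows, each an object with "slide": the shift along the tool's x, y, z scaled (see below), a list of three; "angular": the turn, a rotation vector about the tool's x, y, z scaled (see below), a list of three; "claw": the opening, from -1 (shut) to 1 (fully open). In form: [{"slide": [tx, ty, tz], "angular": [rx, ry, rz], "claw": claw}, ...]. A call has 1 to 10 rows; each row is the pose to reach, as a shift and turn from the pose commanded when the call began, along the tool's axes at that moment; what a row does not reach only later rows make up. The controller multiplies each number of a shift by 0.25 m and each number of a turn by 30 degrees. A row lasts 1/10 s, in which the tool goes at most 50 mm and 8.59 degrees, less where a joint would pass 70% of its speed; a pose out of reach is approached as far as the arm can. A call with a number of a shift or a turn outside -1 to 1 is refused whole. A call with a gripper value outside its range is refused whole. The fingers move at their own pace and stop on an object; FORCE is the grip in N (left out, the last holds). Time passes only in rows, so rows that repeat a pose let the fingers close. It gives the time, the measured TCP pose, the force, the opening and the grip force at its end, in the units of the state.
- ctrl.get_state(): the state, without advancing time (a new reading comes with each control period).
- ctrl.get_image(name): name is "scene" or "side" or "wrist"; returns a dict with "color" (480x640x3 uint8, red, green, blue), "depth" (480x640 float32, m along the optical axis (not along the pixel's ray), 0 where there is no reading), "camera_matrix" (3x3 intrinsics, pixels), "extrinsics" (4x4, takes a point from camera to world coordinates); the wrist camera has in their place "tool_from_camera" (4x4, takes a point from camera to tool coordinates, whose origin is the TCP and whose axes are the flange's). Camera axes: x right, y up, looking along -z (the intrinsics and any distortion apply to the point x, -y, -z); pixel columns grow to the right and rows downward; lengths in m; the calibration is good to about 2 mm. A picture is of the moment at which its call begins: read the wrist's pose just before it.
- ctrl.close_job(): hands the job in; it is judged then, once.
Trained networks look in the newest picture that a camera, given by its name, has taken for a name from the list of things; names that differ only in an ending like _2 or _b are one class to them, and where a whole thing is asked for, a point or a joint stands for the part that bears it (a point fixed in the world has none). Each returns a list of dicts, best first, with "confidence" (0 to 1); they miss things now and then, are a little off and sometimes report something else, mostly with a low value. They report only what shows in the picture. A call takes as long as a camera call. They do not tell look-alikes from the thing itself.
- ctrl.find_in(query, camera): "bbox" ([centre column, centre row, width, height] in pixels, round what is visible of it).
- ctrl.outline_of(query, camera): "mask" (480x640 bool, what is visible of it) and "bbox" ([centre column, centre row, width, height] in pixels, round what is visible of it).
The state is a dict: "time": time; "joint_positions": joint angles; "qd": joint speeds; "joint_torque": joint torques, N m; "position": TCP position; "tool_rot": TCP orientation; "ft_force": force on the tool from outside, world axes, zero at the start; "torque": the same for the moment, N m; "grip_width": opening from 0.0 (shut) to 1.0 (fully open); "grip_force": force on a finger pad.
Only numpy, scipy, OpenCV 4.12 (cv2) and the standard library are available. Lean on these libraries where they do the work, as an engineer would, in place of code of your own. Each camera call takes 0.05 s, during which the arm holds its last target. There are 200 camera calls.

## Working session

There is one attempt and no reset: what is moved stays moved. The work goes in short steps, Python scripts to look and compute and a shell command to move; the robot and the scene stay as the last step left them, time stands still between calls to the robot, and variables do not carry over. Pictures are saved under pics/ and viewed, at most 10 in all, crops included, and the job is handed in when it is done.

```bash
mkdir -p pics
cat > h.py <<'E'
import numpy as np, cv2
from bench import ctrl
from scipy.spatial.transform import Rotation as R
def cam(name):
    s=ctrl.get_state(); im=ctrl.get_image(name)
    if name=="wrist":
        T=np.eye(4);T[:3,:3]=R.from_rotvec(s["tool_rot"]).as_matrix();T[:3,3]=s["position"]
        E=T@np.array(im["tool_from_camera"])
    else: E=np.array(im["extrinsics"])
    return im,E
def cloud(im,E):
    K=np.array(im["camera_matrix"]);d=im["depth"];v,u=np.mgrid[:480,:640]
    x=(u-K[0,2])/K[0,0]*d;y=-(v-K[1,2])/K[1,1]*d
    P=np.stack([x,y,-d],-1)@E[:3,:3].T+E[:3,3];P[d==0]=np.nan
    return P
E
python3 - <<'E'
from h import *
print(ctrl.get_state())
for n in("scene","side"):
    im,E=cam(n);cv2.imwrite(f"pics/{n}.png",im["color"][...,::-1]);np.savez(n,P=cloud(im,E),c=im["color"],K=im["camera_matrix"],E=E)
    for q in("oblong_die","round_die","oblong_nest","round_nest","gate","hearth","cup","hammer","firebrick"):
        print(n,q,[(np.round(r["bbox"]).tolist(),round(r["confidence"],2)) for r in ctrl.find_in(q,n)])
E
```

```text
{'time': 0.0, 'joint_positions': array([ 0.01408251,  0.32182587, -0.07007129,  1.45169994,  0.02261693,
        1.37077088, -0.05689341]), 'qd': array([ 0.00051953,  0.00250488, -0.00139941,  0.0001587 ,  0.00092886,
       -0.00176861,  0.0003445 ]), 'joint_torque': array([-2.58547143e-04, -4.91284704e+01, -4.03903294e-01, -3.12526345e+01,
       -6.40594075e-02,  4.37659642e-02,  1.61017233e-04]), 'position': array([ 6.49464510e-01, -5.17838769e-05,  2.32446997e-01]), 'tool_rot': array([-2.22049277, -2.22059453,  0.0022569 ]), 'ft_force': array([ 0.54755921,  0.18504007, -0.15810536]), 'torque': array([-0.07318523, -0.01818846,  0.01881519]), 'grip_force': 0.0, 'grip_width': 0.9991829232871786}
scene oblong_die [([156.0, 177.0, 19.0, 27.0], 0.96), ([206.0, 170.0, 32.0, 28.0], 0.83), ([241.0, 196.0, 31.0, 25.0], 0.8), ([253.0, 240.0, 36.0, 30.0], 0.7), ([186.0, 201.0, 31.0, 29.0], 0.57)]
scene round_die [([189.0, 259.0, 25.0, 30.0], 0.88)]
scene oblong_nest [([381.0, 252.0, 60.0, 41.0], 0.7)]
scene round_nest [([384.0, 287.0, 61.0, 28.0], 0.66), ([191.0, 257.0, 25.0, 27.0], 0.27)]

[... 475 characters left out ...]
 0.82), ([397.0, 211.0, 21.0, 32.0], 0.67)]
side round_die [([305.0, 280.0, 137.0, 131.0], 0.74), ([326.0, 190.0, 22.0, 20.0], 0.66)]
side oblong_nest [([322.0, 250.0, 82.0, 66.0], 0.68), ([334.0, 295.0, 49.0, 18.0], 0.63), ([286.0, 296.0, 48.0, 22.0], 0.42)]
side round_nest [([286.0, 294.0, 47.0, 26.0], 0.66)]
side gate [([322.0, 249.0, 86.0, 73.0], 0.6), ([381.0, 181.0, 24.0, 30.0], 0.17)]
side hearth [([306.0, 279.0, 133.0, 132.0], 0.92), ([277.0, 193.0, 35.0, 40.0], 0.51), ([323.0, 247.0, 84.0, 72.0], 0.3)]
side cup [([364.0, 156.0, 22.0, 36.0], 0.89)]
side hammer [([278.0, 193.0, 34.0, 40.0], 0.72)]
side firebrick [([351.0, 450.0, 108.0, 58.0], 0.89), ([364.0, 158.0, 25.0, 34.0], 0.18)]
```

Run:
```python
from h import *
a=cv2.imread("pics/scene.png");b=cv2.imread("pics/side.png")
cv2.imwrite("pics/sc2.png",cv2.resize(a[140:340,80:480],None,fx=2,fy=2,interpolation=cv2.INTER_CUBIC))
for n,L in(("scene",dict(o1=(156,177),o2=(206,170),o3=(241,196),o4=(253,240),o5=(186,201),rd=(189,259),on=(381,252),rn=(384,287),cup=(129,215),ham=(166,306),brick=(534,246))),
 ("side",dict(o1=(424,191),o2=(383,182),o3=(412,160),o4=(345,222),o5=(397,211),rd=(326,190),brick=(351,450)))):
    z=np.load(n+".npz");P=z["P"];c=z["c"]
    print(n,np.round(z["E"][:3,3],2))
    for k,(u,v) in L.items():
        print(k,np.round(np.nanmedian(P[v-2:v+3,u-2:u+3].reshape(-1,3),0),3),np.median(c[v-4:v+5,u-4:u+5].reshape(-1,3),0))
```

```text
scene [1.25 0.18 1.11]
o1 [ 0.356 -0.47   0.027] [150.  64. 182.]
o2 [ 0.31  -0.337  0.038] [29. 90. 40.]
o3 [ 0.384 -0.212  0.039] [26. 98. 93.]
o4 [ 0.518 -0.14   0.037] [26. 79. 35.]
o5 [ 0.432 -0.35   0.041] [120. 120. 112.]
rd [ 0.606 -0.278  0.038] [141. 140. 132.]
on [0.472 0.18  0.018] [207. 220. 229.]
rn [0.573 0.201 0.018] [203. 215. 227.]
cup [ 0.534 -0.455  0.08 ] [202. 195. 187.]
ham [ 0.727 -0.297  0.014] [183. 139.  94.]
brick [0.401 0.547 0.049] [220. 126.  88.]
side [0.29 1.18 1.12]
o1 [ 0.298 -0.324  0.026] [ 59. 155.  78.]
o2 [ 0.424 -0.337  0.037] [143. 145. 137.]
o3 [ 0.347 -0.473  0.036] [102.  52. 121.]
o4 [ 0.506 -0.124  0.039] [ 47. 124.  62.]
o5 [ 0.367 -0.201  0.037] [ 47. 144. 137.]
rd [ 0.59  -0.275  0.029] [153. 157. 156.]
brick [0.375 0.57  0.049] [179. 118.  87.]
```

View pics/sc2.png

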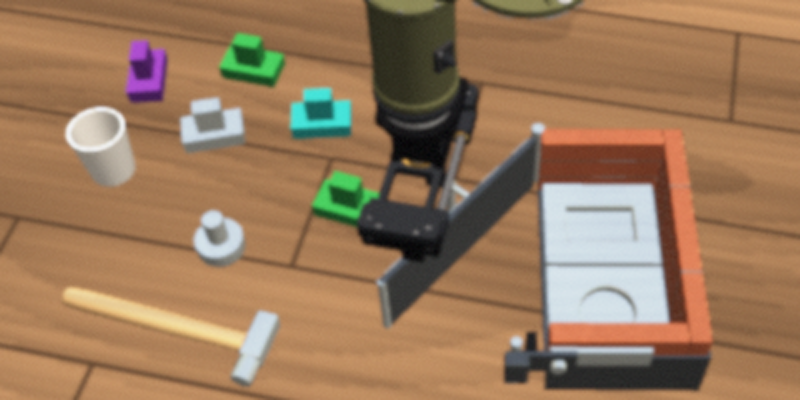

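View pics/side.png

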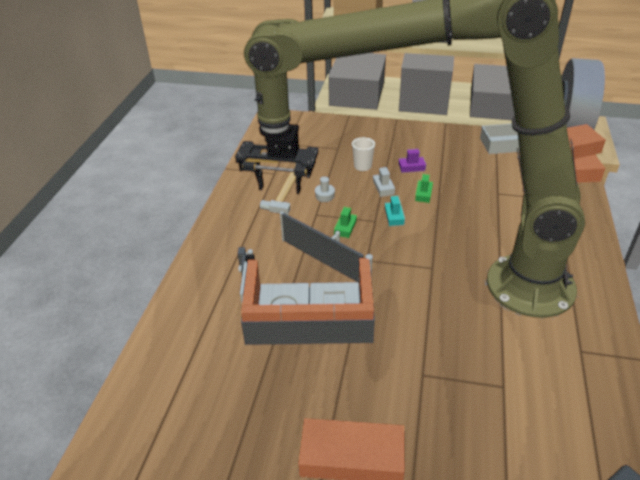

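Scene view: the bare steel oblong die is at full-frame pixel (186,202) and the round die at (189,259). The things that could be mistaken for the oblong die are green (206,170), green (253,240), turquoise (241,196) and purple (156,177). All four are excluded by colour. The hearth is at (390,270), oblong pocket nearer the robot, gate open. I'll look at the hearth with the wrist camera first.

```bash
python3 -m inch '[{"slide":[0.12,-0.1,-0.2],"angular":[0,0,0],"claw":1},{"slide":[0.3,-0.25,-0.4],"angular":[0,0,0],"claw":1},{"slide":[0.5,-0.4,-0.6],"angular":[0,0,0],"claw":1},{"slide":[0.6,-0.5,-0.7],"angular":[0,0,0],"claw":1},{"slide":[0.6,-0.5,-0.7],"angular":[0,0,0],"claw":1},{"slide":[0.6,-0.5,-0.7],"angular":[0,0,0],"claw":1},{"slide":[0.6,-0.5,-0.7],"angular":[0,0,0],"claw":1},{"slide":[0.6,-0.5,-0.7],"angular":[0,0,0],"claw":1}]'
python3 - <<'E'
from h import *
im,E=cam("wrist");cv2.imwrite("pics/w1.png",im["color"][...,::-1]);P=cloud(im,E);np.savez("w1",P=P,c=im["color"],K=im["camera_matrix"],E=E)
print(np.round(im["tool_from_camera"],3),np.round(E,3))
for q in("oblong_nest","round_nest","gate","hearth"):
    print(q,[(np.round(r["bbox"]).tolist(),round(r["confidence"],2)) for r in ctrl.find_in(q,"wrist")])
E
```

```text
time: 1.8
position: [0.5255, 0.1486, 0.4076]
tool_rot: [2.223, 2.219, -0.002]
ft_force: [-0.1, -0.4, -0.2]
grip_width: 1.0
grip_force: 0.0
[[-0.001  0.955  0.296  0.081]
 [ 1.     0.001 -0.001 -0.001]
 [-0.001  0.296 -0.955 -0.152]
 [ 0.     0.     0.     1.   ]] [[ 1.     0.002  0.     0.525]
 [-0.002  0.955  0.297  0.23 ]
 [ 0.001 -0.297  0.955  0.559]
 [ 0.     0.     0.     1.   ]]
oblong_nest [([280.0, 160.0, 98.0, 107.0], 0.57), ([445.0, 216.0, 17.0, 10.0], 0.55)]
round_nest [([364.0, 143.0, 93.0, 112.0], 0.94)]
gate [([319.0, 271.0, 164.0, 104.0], 0.91)]
hearth [([331.0, 184.0, 287.0, 275.0], 0.57), ([365.0, 142.0, 99.0, 112.0], 0.2)]
```

View pics/w1.png

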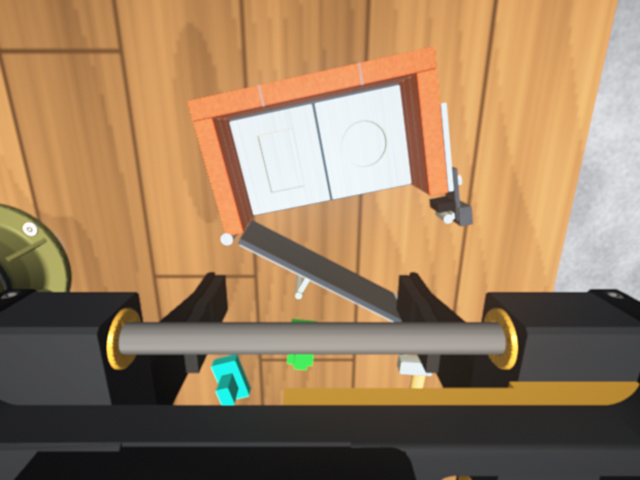

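Wrist view: hearth with oblong pocket at about (280,160) and round pocket at (364,143). The gate hinge is at (227,239), the gate runs to about (400,310) and the catch is at (450,210). Next I fit its pose.

Run:
```python
from h import *
z=np.load("w1.npz");P=z["P"];c=z["c"].astype(int);K=z["K"];E=z["E"]
v,u=np.mgrid[:480,:640]
def rect(m,name):
    m=cv2.morphologyEx(m.astype(np.uint8),cv2.MORPH_OPEN,np.ones((3,3)));n,l,s,_=cv2.connectedComponentsWithStats(m);i=1+np.argmax(s[1:,4]);m=l==i
    q=P[m];r=cv2.minAreaRect((q[:,:2]*1000).astype(np.float32));print(name,m.sum(),"z",np.round(np.nanmedian(q[:,2]),4),r);print(np.round(cv2.boxPoints(r)));return m
roi=(v<230)&(u>180)&(u<460)
pl=(abs(P[...,2]-.024)<.012)&(c.min(-1)>150)&roi
rect(cv2.morphologyEx(pl.astype(np.uint8),cv2.MORPH_CLOSE,np.ones((7,7)))>0,"plates")
rect((abs(P[...,2]-.11)<.008)&(c[...,0]>c[...,2]+60)&roi,"brick")
for a,b in((227,239),(447,217)):print(np.round(P[b-2:b+3,a-2:a+3].reshape(-1,3)[12],3))
# pockets
d=z["c"][80:230,210:430];cv2.imwrite("pics/w1c.png",cv2.resize(d[...,::-1],None,fx=3.6,fy=3.6,interpolation=cv2.INTER_CUBIC))
for (a,b) in((250,130),(255,200),(300,120),(320,185),(400,95),(405,170),(280,160),(364,143)):print((a,b),np.round(P[b,a],4))
# gate top
g=(abs(P[...,2]-.108)<.006)&(c.max(-1)<110)&(v>215)&(v<325)&(u>220)&(u<400)
q=P[g][:,:2];print(len(q));l=cv2.fitLine(q.astype(np.float32),cv2.DIST_HUBER,0,.01,.01).ravel();print("gate",l,q.min(0),q.max(0))
```

```text
plates 16597 z 0.0301 ((540.6505126953125, 187.01217651367188), (248.55874633789062, 144.2439727783203), 12.02745532989502)
[[404. 232.]
 [434.  91.]
 [677. 142.]
 [647. 283.]]
brick 10372 z 0.1103 ((537.6685791015625, 201.1490936279297), (298.67822265625, 173.9991455078125), 11.338007926940918)
[[374. 257.]
 [408.  86.]
 [701. 145.]
 [667. 316.]]
[0.411 0.083 0.111]
[0.705 0.112 0.107]
(250, 130) [0.4361 0.2218 0.03  ]
(255, 200) [0.4382 0.1189 0.0302]
(300, 120) [0.5085 0.2354 0.0302]
(320, 185) [0.5376 0.142  0.0313]
(400, 95) [0.6516 0.2692 0.0207]
(405, 170) [0.6645 0.164  0.03  ]
(280, 160) [0.4771 0.1779 0.018 ]
(364, 143) [0.6034 0.2026 0.0177]
453
gate [ 0.8764476  -0.48149726  0.5380677   0.02303528] [ 0.4293713  -0.04332762] [0.65192162 0.08299843]
```

View pics/w1c.png

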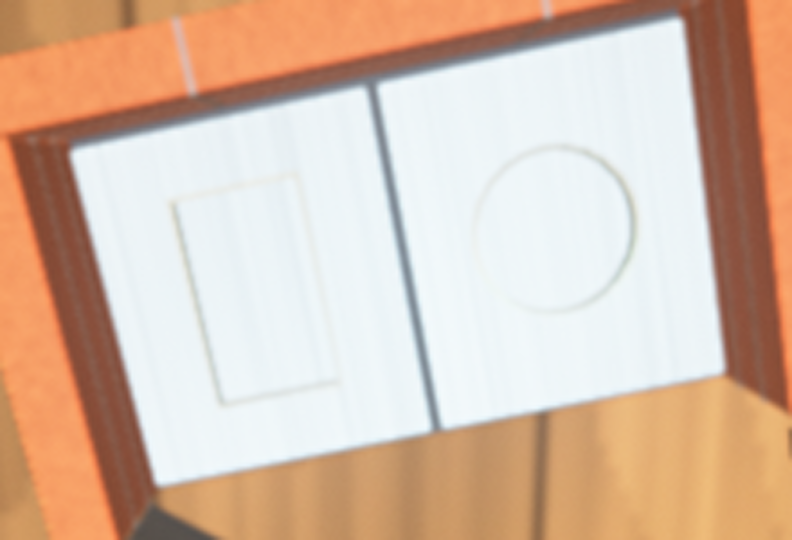

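Run:
```python
from h import *
z=np.load("w1.npz");P=z["P"];E=z["E"]
yaw=np.radians(11.34);ux=np.array([-np.sin(yaw),np.cos(yaw)]);uy=np.array([-np.cos(yaw),-np.sin(yaw)]);o=np.array([.54003,.18938])
for n,(a,b,w,h) in dict(ob=(280,160,60,80),rd=(364,143,60,66)).items():
    s=np.s_[b-h//2:b+h//2,a-w//2:a+w//2];m=(abs(P[s][...,2]-.018)<.004).astype(np.uint8)
    k,l,st,_=cv2.connectedComponentsWithStats(m);m=l==1+np.argmax(st[1:,4])
    q=P[s][m][:,:2];r=cv2.minAreaRect((q*1000).astype(np.float32));c=np.array(r[0])/1000
    print(n,m.sum(),r,"mean",q.mean(0),"hearth",(c-o)@ux,(c-o)@uy,(q.mean(0)-o)@ux,(q.mean(0)-o)@uy, cv2.minEnclosingCircle((q*1000).astype(np.float32)))
for p in((.0,.0625),(.0,-.0625)):print(o+p[0]*ux+p[1]*uy)
# static-camera die checks
for n in("scene","side"):
    z=np.load(n+".npz");Q=z["P"]
    for nm,c in dict(ob=(.432,-.345),rd=(.60,-.277)).items():
        d=np.hypot(Q[...,0]-c[0],Q[...,1]-c[1])<.07
        t=Q[d&(abs(Q[...,2]-.065)<.006)];b=Q[d&(abs(Q[...,2]-.025)<.005)]
        print(n,nm,len(t),t[:,:2].mean(0) if len(t) else 0,len(b),cv2.minAreaRect((b[:,:2]*1000).astype(np.float32)) if len(b)>3 else 0)
```

```text
ob 1930 ((478.5615539550781, 176.62962341308594), (50.73633575439453, 85.11865997314453), 11.443859100341797) mean [0.47832059 0.17743423] hearth -0.00041487569030405956 0.0627755512954462 0.0004214013441343068 0.06285359680629844 ((478.6707458496094, 176.71145629882812), 49.116825103759766)
rd 1513 ((602.0618286132812, 201.25894165039062), (63.87109375, 63.64406204223633), 33.809017181396484) mean [0.6021057  0.20175776] hearth -0.0005503250709332951 -0.0631565844402402 -6.987307560373809e-05 -0.06329767778548555 ((601.688232421875, 201.47715759277344), 32.489070892333984)
[0.47875015 0.17709058]
[0.60130985 0.20166942]
scene ob 106 [ 0.42550585 -0.35734605] 302 ((426.51837158203125, -357.1902770996094), (53.51572799682617, 80.55945587158203), 23.905439376831055)
scene rd 84 [ 0.59709175 -0.28484737] 273 ((599.1277465820312, -283.25970458984375), (56.55754470825195, 58.16257095336914), 33.61654281616211)
side ob 54 [ 0.42463233 -0.35374832] 149 ((426.1661376953125, -352.0286560058594), (50.43441390991211, 89.98908996582031), 27.073389053344727)
side rd 44 [ 0.59628364 -0.28035078] 127 ((596.7802124023438, -274.770263671875), (54.972801208496094, 60.54966354370117), 2.7673141956329346)
```

Fits match the given sizes: walls 298×174, oblong pocket 85×51 and round pocket 64 mm. So oblong seat (0.4787,0.177), round seat (0.6017,0.2015), yaw 101.4°. Now over the dies for a closer check.

```bash
python3 -m inch '[{"slide":[-0.15,0,0],"angular":[0,0,0],"claw":1},{"slide":[-0.35,0,0],"angular":[0,0,0],"claw":1},{"slide":[-0.55,0,0],"angular":[0,0,0],"claw":1},{"slide":[-0.75,0,0],"angular":[0,0,0],"claw":1},{"slide":[-0.95,0,0],"angular":[0,0,0],"claw":1}]' | head -2
python3 -m inch '[{"slide":[-0.2,0,0],"angular":[0,0,0],"claw":1},{"slide":[-0.4,0,0],"angular":[0,0,0],"claw":1},{"slide":[-0.6,0,0],"angular":[0,0,0],"claw":1},{"slide":[-0.8,0,0],"angular":[0,0,0],"claw":1},{"slide":[-1,-0.1,0],"angular":[0,0,0],"claw":1}]' | head -2
python3 -m inch '[{"slide":[-0.1,0,0.1],"angular":[0,0,0],"claw":1},{"slide":[-0.2,0,0.2],"angular":[0,0,0],"claw":1},{"slide":[-0.2,0,0.2],"angular":[0,0,0],"claw":1},{"slide":[-0.2,0,0.2],"angular":[0,0,0],"claw":1},{"slide":[-0.2,0,0.2],"angular":[0,0,0],"claw":1}]' | head -3
cat > dies.py <<'E'
from h import *
im,E=cam("wrist");P=cloud(im,E);c=im["color"].astype(int)
np.savez("w2",P=P,c=im["color"]);cv2.imwrite("pics/w2.png",im["color"][...,::-1])
for nm,cc in dict(ob=(.426,-.356),rd=(.597,-.282)).items():
    d=np.hypot(P[...,0]-cc[0],P[...,1]-cc[1])<.065
    t=d&(abs(P[...,2]-.065)<.004);b=d&(P[...,2]>.018)&(P[...,2]<.07)
    g=c[b];print(nm,"rgb",np.median(g,0),"z",np.nanmedian(P[t][:,2]))
    for k,m in(("tang",t),("base",b)):
        v,u=np.nonzero(m);q=(P[m][:,:2]*1000).astype(np.float32)
        print(k,len(q),"px",u.mean(),v.mean(),"mean",q.mean(0),cv2.minAreaRect(q),cv2.minEnclosingCircle(q))
E
python3 dies.py; python3 -c "
import cv2;a=cv2.imread('pics/w2.png');cv2.imwrite('pics/w2c.png',a[:300])"
```

```text
time: 2.55
position: [0.5246, -0.0902, 0.4081]
time: 3.05
position: [0.5035, -0.3344, 0.4062]
time: 3.55
position: [0.5035, -0.3813, 0.3596]
tool_rot: [2.219, 2.222, 0.002]
ob rgb [236. 244. 246.] z 0.06538884700631215
tang 514 px 248.21984435797665 172.13618677042803 mean [ 423.6412  -357.67227] ((423.41961669921875, -358.11651611328125), (22.125036239624023, 36.07489013671875), 24.034439086914062) ((423.30194091796875, -358.27587890625), 20.798938751220703)
base 2015 px 253.06153846153848 167.79652605459057 mean [ 425.54932 -355.68643] ((423.3967590332031, -358.05255126953125), (46.39118957519531, 79.85723114013672), 23.85614776611328) ((423.4983825683594, -357.6359558105469), 45.53536605834961)
rd rgb [237. 244. 247.] z 0.06550166445090402
tang 382 px 387.3219895287958 111.90575916230367 mean [ 594.36066 -285.6787 ] ((594.5792846679688, -285.59942626953125), (24.79346466064453, 25.085344314575195), 61.858646392822266) ((594.81005859375, -285.7926025390625), 12.916542053222656)
base 1735 px 381.0737752161383 112.57867435158501 mean [ 592.46295 -285.63898] ((594.6846313476562, -285.5900573730469), (59.43356704711914, 58.35995864868164), 0.22954203188419342) ((594.8452758789062, -285.85577392578125), 29.987157821655273)
```

View pics/w2c.png

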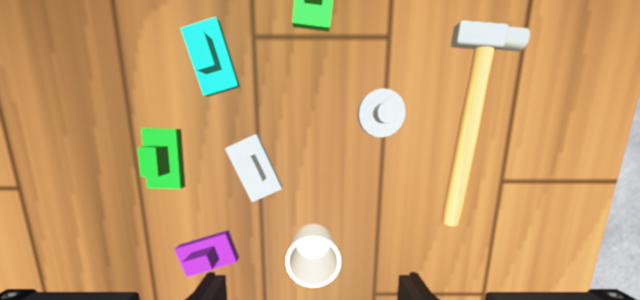

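The close view confirms the choice: bare steel oblong die at (253,167), round die at (383,112), coloured look-alikes around them. Measured sizes match exactly. Moving above it, turned 24°.

```bash
python3 -m inch '[{"slide":[0.05,-0.1,0.15],"angular":[0,0,-0.25],"claw":1},{"slide":[0.1,-0.2,0.3],"angular":[0,0,-0.5],"claw":1},{"slide":[0.118,-0.306,0.5],"angular":[0,0,-0.75],"claw":1},{"slide":[0.118,-0.306,0.7],"angular":[0,0,-0.8],"claw":1},{"slide":[0.118,-0.306,0.8],"angular":[0,0,-0.8],"claw":1},{"slide":[0.118,-0.306,0.8],"angular":[0,0,-0.8],"claw":1},{"slide":[0.118,-0.306,0.8],"angular":[0,0,-0.8],"claw":1},{"slide":[0.118,-0.306,0.8],"angular":[0,0,-0.8],"claw":1},{"slide":[0.118,-0.306,0.8],"angular":[0,0,-0.8],"claw":1}]'
cat > go.py <<'E'
import sys
from h import *
# usage: go.py x y z yaw_of_tool_y(deg) -> slide/turn units from measured pose
s=ctrl.get_state();M=R.from_rotvec(s["tool_rot"]);t=np.array(list(map(float,sys.argv[1:4])))
d=M.inv().apply(t-s["position"])/.25
y=M.as_matrix()[:,1];a=np.degrees(np.arctan2(y[1],y[0]));e=(float(sys.argv[4])-a+90)%180-90
print("pos",np.round(s["position"],4),"yaw",round(a,2),"slide",np.round(d,4),"rz",round(-e/30,3),"f",np.round(s["ft_force"],1),"w",round(s["grip_width"],3),"t",s["time"], "tilt",np.round(M.as_matrix()[:,2],3))
E
python3 go.py .4234 -.3581 .042 24
```

```text
time: 4.5
position: [0.4278, -0.3536, 0.1612]
tool_rot: [1.708, 2.631, -0.0]
ft_force: [-0.2, 0.1, 0.1]
grip_width: 0.998
grip_force: 0.0
pos [ 0.4278 -0.3536  0.1612] yaw 24.03 slide [-0.0072 -0.0246  0.4769] rz 0.001 f [-0.2  0.1  0.1] w 0.998 t 4.5 tilt [ 0.004 -0.003 -1.   ]
```

```bash
python3 -m inch '[{"slide":[-0.007,-0.025,0.1],"angular":[0,0,0],"claw":1},{"slide":[-0.007,-0.025,0.2],"angular":[0,0,0],"claw":1},{"slide":[-0.007,-0.025,0.2],"angular":[0,0,0],"claw":1},{"slide":[-0.007,-0.025,0.2],"angular":[0,0,0],"claw":1},{"slide":[-0.007,-0.025,0.2],"angular":[0,0,0],"claw":1}]' | head -2;python3 go.py .4234 -.3581 .042 24
```

```text
time: 5.0
position: [0.4224, -0.3576, 0.1105]
pos [ 0.4224 -0.3576  0.1105] yaw 24.01 slide [-0.0026  0.0024  0.2742] rz 0.0 f [ 0.1  1.3 -0.5] w 1.004 t 5.0 tilt [ 0.003 -0.002 -1.   ]
```

```bash
python3 -m inch '[{"slide":[0,0.002,0.08],"angular":[0,0,0],"claw":1},{"slide":[0,0.002,0.16],"angular":[0,0,0],"claw":1},{"slide":[0,0.002,0.24],"angular":[0,0,0],"claw":1},{"slide":[0,0.002,0.274],"angular":[0,0,0],"claw":1},{"slide":[0,0.002,0.274],"angular":[0,0,0],"claw":1},{"slide":[0,0.002,0.274],"angular":[0,0,0],"claw":1},{"slide":[0,0.002,0.274],"angular":[0,0,0],"claw":1}]' | head -2;python3 go.py .4234 -.3581 .042 24
python3 -m inch '[{"slide":[0,0,0],"angular":[0,0,0],"claw":-1},{"slide":[0,0,0],"angular":[0,0,0],"claw":-1},{"slide":[0,0,0],"angular":[0,0,0],"claw":-1},{"slide":[0,0,0],"angular":[0,0,0],"claw":-1},{"slide":[0,0,0],"angular":[0,0,0],"claw":-1},{"slide":[0,0,0],"angular":[0,0,0],"claw":-1},{"slide":[0,0,0],"angular":[0,0,0],"claw":-1},{"slide":[0,0,0],"angular":[0,0,0],"claw":-1}]' 45
```

```text
time: 5.7
position: [0.4226, -0.3574, 0.0415]
pos [ 0.4226 -0.3574  0.0415] yaw 24.0 slide [-0.0039  0.0018 -0.0018] rz 0.0 f [ 0.8  0.6 -0.9] w 0.999 t 5.7 tilt [ 0.002 -0.001 -1.   ]
time: 6.5
position: [0.4216, -0.3567, 0.04]
tool_rot: [-1.711, -2.635, 0.0]
ft_force: [0.2, -1.1, -0.6]
grip_width: 0.355
grip_force: 0.0
```

```bash
python3 -m inch '[{"slide":[0,0,0],"angular":[0,0,0],"claw":-1},{"slide":[0,0,0],"angular":[0,0,0],"claw":-1},{"slide":[0,0,0],"angular":[0,0,0],"claw":-1},{"slide":[0,0,0],"angular":[0,0,0],"claw":-1}]' | grep -E "pos|force|width"
python3 -m inch '[{"slide":[0,0,-0.05],"angular":[0,0,0],"claw":-1},{"slide":[0,0,-0.2],"angular":[0,0,0],"claw":-1},{"slide":[0,0,-0.4],"angular":[0,0,0],"claw":-1},{"slide":[0,0,-0.6],"angular":[0,0,0],"claw":-1},{"slide":[0,0,-0.75],"angular":[0,0,0],"claw":-1},{"slide":[0,0,-0.8],"angular":[0,0,0],"claw":-1},{"slide":[0,0,-0.8],"angular":[0,0,0],"claw":-1}]' | grep -E "pos|force|width"
python3 go.py .4787 .177 .24 11.4
```

```text
position: [0.4228, -0.3561, 0.0403]
ft_force: [4.7, 1.9, -1.5]
grip_width: 0.254
grip_force: 44.9
position: [0.4209, -0.3574, 0.2405]
ft_force: [0.6, -0.4, -9.8]
grip_width: 0.248
grip_force: 44.9
pos [ 0.4209 -0.3574  0.2405] yaw 23.94 slide [ 1.8600e+00  1.0785e+00 -1.0000e-04] rz 0.418 f [ 0.6 -0.4 -9.8] w 0.248 t 7.6 tilt [ 0.    -0.001 -1.   ]
```

```bash
python3 -m inch '[{"slide":[0.06,0.035,0],"angular":[0,0,0],"claw":-1},{"slide":[0.16,0.093,0],"angular":[0,0,0],"claw":-1},{"slide":[0.28,0.162,0],"angular":[0,0,0],"claw":-1},{"slide":[0.4,0.232,0],"angular":[0,0,0],"claw":-1},{"slide":[0.52,0.302,0],"angular":[0,0,0],"claw":-1},{"slide":[0.64,0.371,0],"angular":[0,0,0],"claw":-1},{"slide":[0.76,0.441,0],"angular":[0,0,0],"claw":-1},{"slide":[0.88,0.51,0],"angular":[0,0,0],"claw":-1},{"slide":[1,0.58,0],"angular":[0,0,0],"claw":-1}]' | grep -E "pos|width"
python3 -m inch '[{"slide":[0.12,0.07,0],"angular":[0,0,0.1],"claw":-1},{"slide":[0.24,0.14,0],"angular":[0,0,0.2],"claw":-1},{"slide":[0.36,0.208,0],"angular":[0,0,0.3],"claw":-1},{"slide":[0.48,0.278,0],"angular":[0,0,0.418],"claw":-1},{"slide":[0.6,0.348,0],"angular":[0,0,0.418],"claw":-1},{"slide":[0.72,0.418,0],"angular":[0,0,0.418],"claw":-1},{"slide":[0.82,0.475,0],"angular":[0,0,0.418],"claw":-1},{"slide":[0.86,0.5,0],"angular":[0,0,0.418],"claw":-1},{"slide":[0.86,0.5,0],"angular":[0,0,0.418],"claw":-1},{"slide":[0.86,0.5,0],"angular":[0,0,0.418],"claw":-1}]'
python3 go.py .4783 .179 .1 11.4
```

```text
position: [0.4498, -0.0682, 0.2359]
grip_width: 0.246
time: 9.5
position: [0.4781, 0.1759, 0.2375]
tool_rot: [-1.988, -2.43, 0.008]
ft_force: [-0.4, -0.2, -9.2]
grip_width: 0.25
grip_force: 44.9
pos [0.4781 0.1759 0.2375] yaw 11.41 slide [0.0129 0.0061 0.5498] rz 0.0 f [-0.4 -0.2 -9.2] w 0.25 t 9.5 tilt [-0.004 -0.003 -1.   ]
```

```bash
python3 -m inch '[{"slide":[0.013,0.006,0.1],"angular":[0,0,0],"claw":-1},{"slide":[0.013,0.006,0.25],"angular":[0,0,0],"claw":-1},{"slide":[0.013,0.006,0.4],"angular":[0,0,0],"claw":-1},{"slide":[0.013,0.006,0.53],"angular":[0,0,0],"claw":-1},{"slide":[0.013,0.006,0.59],"angular":[0,0,0],"claw":-1},{"slide":[0.013,0.006,0.59],"angular":[0,0,0],"claw":-1},{"slide":[0.013,0.006,0.59],"angular":[0,0,0],"claw":-1},{"slide":[0.013,0.006,0.59],"angular":[0,0,0],"claw":-1}]' | grep -E "pos|ft"
python3 - <<'E'
from h import *
p=ctrl.get_state()["position"];yaw=np.radians(11.4);ux=np.array([-np.sin(yaw),np.cos(yaw)]);uy=np.array([-np.cos(yaw),-np.sin(yaw)]);o=np.array([.4787,.177])
print(p)
vis=[]
for n in("wrist","scene","side"):
    im,E=cam(n);P=cloud(im,E);vis.append(im["color"])
    zt=p[2]-.040+.025
    m=(abs(P[...,2]-zt)<.005)&(np.hypot(P[...,0]-o[0],P[...,1]-o[1])<.055)&(im["color"].min(-1)>120)
    q=P[m][:,:2]-o
    if len(q)>5:
        a,b=q@ux,q@uy;print(n,len(q),"hx",np.percentile(a,[1,99]),"hy",np.percentile(b,[1,99]))
v=vis[0][:300];cv2.imwrite("pics/w3.png",v[...,::-1])
E
python3 go.py .4783 .179 .058 11.4
```

```text
position: [0.4813, 0.1811, 0.094]
ft_force: [-0.2, 0.2, -9.3]
[0.48134693 0.18106684 0.09404487]
wrist 5006 hx [0.00993198 0.04169856] hy [-0.02538468  0.01991742]
scene 105 hx [-0.0389141  -0.02146323] hy [-0.02750867  0.01917808]
side 204 hx [-0.01176242  0.04608012] hy [-0.02638924  0.0172202 ]
pos [0.4809 0.1815 0.0939] yaw 11.45 slide [-0.0078 -0.0125  0.1434] rz 0.002 f [ 0.  -0.1 -8.5] w 0.252 t 10.45 tilt [ 0.002  0.    -1.   ]
```

View pics/w3.png

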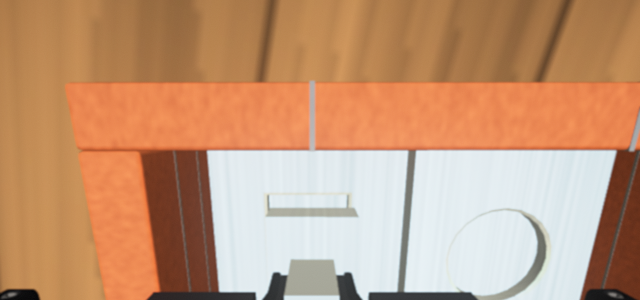

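Wrist view: die held above the oblong pocket, visible pocket edge at (310,203). The die sits 2 mm toward −x of the TCP, as estimated. Correcting and lowering.

```bash
python3 -m inch '[{"slide":[-0.004,-0.006,0],"angular":[0,0,0],"claw":-1},{"slide":[-0.008,-0.012,0.02],"angular":[0,0,0],"claw":-1},{"slide":[-0.008,-0.012,0.04],"angular":[0,0,0],"claw":-1},{"slide":[-0.008,-0.012,0.06],"angular":[0,0,0],"claw":-1},{"slide":[-0.008,-0.012,0.06],"angular":[0,0,0],"claw":-1},{"slide":[-0.008,-0.012,0.06],"angular":[0,0,0],"claw":-1}]' | grep -E "pos|ft"
python3 go.py .4783 .179 .058 11.4
```

```text
position: [0.4772, 0.1789, 0.0772]
ft_force: [-0.7, 0.5, -8.7]
pos [0.4772 0.1789 0.0772] yaw 11.47 slide [-0.0004  0.0044  0.0768] rz 0.002 f [-0.7  0.5 -8.7] w 0.248 t 11.05 tilt [-0.001 -0.    -1.   ]
```

```bash
python3 -m inch '[{"slide":[0,0.003,0.01],"angular":[0,0,0],"claw":-1},{"slide":[0,0.003,0.02],"angular":[0,0,0],"claw":-1},{"slide":[0,0.003,0.03],"angular":[0,0,0],"claw":-1},{"slide":[0,0.003,0.04],"angular":[0,0,0],"claw":-1},{"slide":[0,0.003,0.045],"angular":[0,0,0],"claw":-1},{"slide":[0,0.003,0.045],"angular":[0,0,0],"claw":-1},{"slide":[0,0.003,0.045],"angular":[0,0,0],"claw":-1}]' | grep -E "pos|ft"
python3 go.py .4783 .179 .058 11.4
```

```text
position: [0.4782, 0.179, 0.0663]
ft_force: [-0.3, -0.5, -8.3]
pos [0.4782 0.179  0.0663] yaw 11.46 slide [-0.0002  0.0004  0.0333] rz 0.002 f [-0.3 -0.5 -8.3] w 0.251 t 11.75 tilt [ 0. -0. -1.]
```

Underside ~26 mm with no contact force, so it is in the pocket mouth. Continue down.

```bash
python3 -m inch '[{"slide":[0,0,0.008],"angular":[0,0,0],"claw":-1},{"slide":[0,0,0.016],"angular":[0,0,0],"claw":-1},{"slide":[0,0,0.024],"angular":[0,0,0],"claw":-1},{"slide":[0,0,0.03],"angular":[0,0,0],"claw":-1},{"slide":[0,0,0.034],"angular":[0,0,0],"claw":-1},{"slide":[0,0,0.036],"angular":[0,0,0],"claw":-1},{"slide":[0,0,0.036],"angular":[0,0,0],"claw":-1}]' | grep -E "pos|ft"
python3 go.py .4783 .179 .058 11.4
```

```text
position: [0.4781, 0.179, 0.0581]
ft_force: [-3.6, -1.1, 0.8]
pos [0.4781 0.179  0.0581] yaw 11.46 slide [-0.      0.0006  0.0005] rz 0.002 f [-3.6 -1.1  0.8] w 0.252 t 12.45 tilt [-0. -0. -1.]
```

Seated at the expected height with the floor carrying it. Release and rise.

```bash
python3 -m inch '[{"slide":[0,0,0],"angular":[0,0,0],"claw":-0.3},{"slide":[0,0,0],"angular":[0,0,0],"claw":0},{"slide":[0,0,0],"angular":[0,0,0],"claw":0.1},{"slide":[0,0,0],"angular":[0,0,0],"claw":0.1},{"slide":[0,0,0],"angular":[0,0,0],"claw":0.1},{"slide":[0,0,-0.1],"angular":[0,0,0],"claw":0.1},{"slide":[0,0,-0.25],"angular":[0,0,0],"claw":0.1},{"slide":[0,0,-0.45],"angular":[0,0,0],"claw":0.1},{"slide":[0,0,-0.65],"angular":[0,0,0],"claw":0.3},{"slide":[0,0,-0.8],"angular":[0,0,0],"claw":1}]' | grep -E "pos|ft|width"
python3 go.py .4783 .179 .058 11.4
python3 - <<'E'
from h import *
o=np.array([.4787,.177])
for n in("wrist","scene","side"):
    im,E=cam(n);P=cloud(im,E)
    d=np.hypot(P[...,0]-o[0],P[...,1]-o[1])<.035
    m=d&(P[...,2]>.07)&(P[...,2]<.095)
    if m.sum()>5:print(n,m.sum(),"tang top z",np.median(P[m][:,2]),P[m].mean(0))
E
python3 go.py .5946 -.2856 .25 90
```

```text
position: [0.4788, 0.1794, 0.2608]
ft_force: [0.6, 0.4, 0.0]
grip_width: 0.654
pos [0.4788 0.1794 0.2608] yaw 11.47 slide [-0.0015 -0.0055  0.8114] rz 0.002 f [0.6 0.4 0. ] w 0.654 t 13.45 tilt [ 0.004  0.001 -1.   ]
wrist 891 tang top z 0.08336253883378525 [0.47763107 0.17782346 0.08306668]
scene 151 tang top z 0.08115329581088138 [0.48119573 0.17692932 0.08030699]
side 137 tang top z 0.08101596822696022 [0.47899914 0.18345473 0.08043289]
pos [0.4798 0.1798 0.2605] yaw 11.46 slide [-1.9157  0.0797  0.0417] rz -2.618 f [-0.6  0.2 -0.9] w 0.786 t 13.6 tilt [ 0.006  0.002 -1.   ]
```

```bash
python3 -m inch '[{"slide":[-0.1,0,0],"angular":[0,0,0],"claw":1},{"slide":[-0.25,0.01,0],"angular":[0,0,0],"claw":1},{"slide":[-0.43,0.02,0],"angular":[0,0,0],"claw":1},{"slide":[-0.6,0.03,0],"angular":[0,0,0],"claw":1},{"slide":[-0.78,0.03,0],"angular":[0,0,0],"claw":1},{"slide":[-0.96,0.04,0],"angular":[0,0,0],"claw":1}]' | grep -E "pos"
python3 -m inch '[{"slide":[-0.18,0.01,0],"angular":[0,0,0],"claw":1},{"slide":[-0.36,0.02,0],"angular":[0,0,0],"claw":1},{"slide":[-0.54,0.03,0],"angular":[0,0,0],"claw":1},{"slide":[-0.72,0.04,0.1],"angular":[0,0,0],"claw":1},{"slide":[-0.88,0.04,0.25],"angular":[0,0,0],"claw":1},{"slide":[-0.95,0.04,0.4],"angular":[0,0,0],"claw":1},{"slide":[-0.95,0.04,0.5],"angular":[0,0,0],"claw":1},{"slide":[-0.95,0.04,0.5],"angular":[0,0,0],"claw":1},{"slide":[-0.95,0.04,0.5],"angular":[0,0,0],"claw":1}]' | grep -E "pos"
python3 go.py .5946 -.2856 .042 11.4
```

```text
position: [0.535, -0.0559, 0.2556]
position: [0.5923, -0.284, 0.1314]
pos [ 0.5923 -0.284   0.1314] yaw 11.51 slide [-0.0086  0.0082  0.3576] rz 0.004 f [0.9 0.3 0.1] w 1.0 t 15.1 tilt [-0.002  0.001 -1.   ]
```

```bash
python3 -m inch '[{"slide":[-0.009,0.006,0.1],"angular":[0,0,0],"claw":1},{"slide":[-0.009,0.006,0.2],"angular":[0,0,0],"claw":1},{"slide":[-0.009,0.006,0.3],"angular":[0,0,0],"claw":1},{"slide":[-0.009,0.006,0.355],"angular":[0,0,0],"claw":1},{"slide":[-0.009,0.006,0.355],"angular":[0,0,0],"claw":1},{"slide":[-0.009,0.006,0.355],"angular":[0,0,0],"claw":0.4},{"slide":[-0.009,0.006,0.355],"angular":[0,0,0],"claw":0.1}]' 45 | grep -E "pos"
python3 go.py .5946 -.2856 .042 11.4
```

```text
position: [0.596, -0.2874, 0.0458]
pos [ 0.596  -0.2874  0.0458] yaw 11.47 slide [ 0.0081 -0.0042  0.0152] rz 0.002 f [ 0.3  0.6 -0.4] w 0.893 t 15.8 tilt [ 0.003 -0.001 -1.   ]
```

```bash
python3 -m inch '[{"slide":[0.007,-0.003,0.014],"angular":[0,0,0],"claw":0.3},{"slide":[0.007,-0.003,0.014],"angular":[0,0,0],"claw":-0.2},{"slide":[0.007,-0.003,0.014],"angular":[0,0,0],"claw":-1},{"slide":[0.007,-0.003,0.014],"angular":[0,0,0],"claw":-1},{"slide":[0.007,-0.003,0.014],"angular":[0,0,0],"claw":-1},{"slide":[0.007,-0.003,0.014],"angular":[0,0,0],"claw":-1},{"slide":[0.007,-0.003,0.014],"angular":[0,0,0],"claw":-1},{"slide":[0.007,-0.003,0.014],"angular":[0,0,0],"claw":-1},{"slide":[0.007,-0.003,0.014],"angular":[0,0,0],"claw":-1},{"slide":[0.007,-0.003,0.014],"angular":[0,0,0],"claw":-1}]' 45 | grep -E "pos|force|width"
python3 go.py .5946 -.2856 .042 11.4
```

```text
position: [0.5943, -0.2851, 0.0404]
ft_force: [4.3, 0.8, -1.0]
grip_width: 0.284
grip_force: 45.0
pos [ 0.5943 -0.2851  0.0404] yaw 11.49 slide [-0.0022  0.0006 -0.0065] rz 0.003 f [ 4.3  0.8 -1. ] w 0.284 t 16.8 tilt [ 0.002 -0.    -1.   ]
```

```bash
python3 -m inch '[{"slide":[0,0,-0.05],"angular":[0,0,0],"claw":-1},{"slide":[0,0,-0.2],"angular":[0,0,0],"claw":-1},{"slide":[0,0,-0.4],"angular":[0,0,0],"claw":-1},{"slide":[0,0,-0.6],"angular":[0,0,0],"claw":-1},{"slide":[0.05,0,-0.75],"angular":[0,0,0],"claw":-1},{"slide":[0.15,0,-0.8],"angular":[0,0,0],"claw":-1},{"slide":[0.3,0,-0.8],"angular":[0,0,0],"claw":-1},{"slide":[0.45,0,-0.8],"angular":[0,0,0],"claw":-1},{"slide":[0.6,0,-0.8],"angular":[0,0,0],"claw":-1}]' | grep -E "pos|force|width"
python3 go.py .6016 .2015 .2405 11.4
```

```text
position: [0.5608, -0.1375, 0.2386]
ft_force: [-0.5, 0.6, -7.5]
grip_width: 0.288
grip_force: 45.0
pos [ 0.5608 -0.1375  0.2386] yaw 11.38 slide [ 1.2971  0.4278 -0.0082] rz -0.001 f [-0.5  0.6 -7.5] w 0.288 t 17.7 tilt [-0.006  0.    -1.   ]
```

```bash
python3 -m inch '[{"slide":[0.15,0.05,0],"angular":[0,0,0],"claw":-1},{"slide":[0.3,0.1,0],"angular":[0,0,0],"claw":-1},{"slide":[0.45,0.15,0],"angular":[0,0,0],"claw":-1},{"slide":[0.6,0.2,0],"angular":[0,0,0],"claw":-1},{"slide":[0.75,0.25,0],"angular":[0,0,0],"claw":-1},{"slide":[0.9,0.3,0],"angular":[0,0,0],"claw":-1},{"slide":[1,0.34,0],"angular":[0,0,0],"claw":-1}]' | grep -E "pos|force|width"
python3 -m inch '[{"slide":[0.14,0.04,0],"angular":[0,0,0],"claw":-1},{"slide":[0.25,0.07,0.05],"angular":[0,0,0],"claw":-1},{"slide":[0.29,0.08,0.2],"angular":[0,0,0],"claw":-1},{"slide":[0.29,0.08,0.35],"angular":[0,0,0],"claw":-1},{"slide":[0.29,0.08,0.5],"angular":[0,0,0],"claw":-1},{"slide":[0.29,0.08,0.57],"angular":[0,0,0],"claw":-1},{"slide":[0.29,0.08,0.57],"angular":[0,0,0],"claw":-1},{"slide":[0.29,0.08,0.57],"angular":[0,0,0],"claw":-1},{"slide":[0.29,0.08,0.57],"angular":[0,0,0],"claw":-1}]' | grep -E "pos|force|width"
cat > chk.py <<'E'
from h import *
p=ctrl.get_state()["position"];yaw=np.radians(11.4);ux=np.array([-np.sin(yaw),np.cos(yaw)]);uy=np.array([-np.cos(yaw),-np.sin(yaw)]);o=np.array([.6017,.2015])
print("tcp in seat axes",(p[:2]-o)@ux,(p[:2]-o)@uy,p[2])
for n in("wrist","scene","side"):
    im,E=cam(n);P=cloud(im,E)
    m=(abs(P[...,2]-(p[2]-.040+.025))<.004)&(np.hypot(P[...,0]-o[0],P[...,1]-o[1])<.04)&(im["color"].min(-1)>110)
    q=P[m][:,:2]-o
    if len(q)>5:
        a,b=q@ux,q@uy;print(n,len(q),"hx",np.percentile(a,[1,99]),"hy",np.percentile(b,[1,99]))
        from scipy.optimize import least_squares
        h=cv2.convexHull((np.c_[a,b]*1000).astype(np.float32))[:,0];h=h[np.hypot(*h.T)>24]
        r=least_squares(lambda c:np.hypot(h[:,0]-c[0],h[:,1]-c[1])-30,[0,0],loss="soft_l1");print("circ",r.x,r.cost,len(h))
E
python3 chk.py; python3 go.py .6017 .2015 .058 11.4
```

```text
position: [0.5948, 0.1263, 0.2385]
ft_force: [0.0, 0.8, -6.4]
grip_width: 0.293
grip_force: 45.0
position: [0.6035, 0.1986, 0.0994]
ft_force: [-0.0, -0.4, -6.9]
grip_width: 0.29
grip_force: 45.0
tcp in seat axes -0.003198766942650807 -0.0011765251293942502 0.09936257164279692
wrist 3959 hx [-0.00679253  0.02613126] hy [-0.02913503  0.02814238]
circ [-3.37411505 -0.58792556] 1.173801088371478 38
scene 16 hx [-0.03377335 -0.02692162] hy [-0.01397143  0.00274978]
circ [-3.27530156 -1.64129626] 6.227522075066095 5
side 174 hx [-0.01544281  0.02946023] hy [-0.03099553  0.02502665]
circ [ 0.3299533 -2.4044367] 3.132166957619238 17
pos [0.6034 0.1988 0.0993] yaw 11.45 slide [ 0.0119 -0.0048  0.1653] rz 0.002 f [-0.4  0.3 -6.6] w 0.287 t 19.45 tilt [ 0.003  0.001 -1.   ]
```

Die is centred on the TCP, and the wrist circle fit agrees with the TCP offset. Correct and lower.

```bash
python3 -m inch '[{"slide":[0.006,-0.002,0.02],"angular":[0,0,0],"claw":-1},{"slide":[0.012,-0.004,0.05],"angular":[0,0,0],"claw":-1},{"slide":[0.012,-0.004,0.08],"angular":[0,0,0],"claw":-1},{"slide":[0.012,-0.004,0.08],"angular":[0,0,0],"claw":-1},{"slide":[0.012,-0.004,0.08],"angular":[0,0,0],"claw":-1},{"slide":[0.012,-0.004,0.08],"angular":[0,0,0],"claw":-1}]' | grep -E "pos|ft"
python3 go.py .6017 .2015 .058 11.4
```

```text
position: [0.6012, 0.2014, 0.0777]
ft_force: [0.6, 0.3, -6.5]
pos [0.6012 0.2014 0.0777] yaw 11.46 slide [0.0001 0.0021 0.0788] rz 0.002 f [ 0.6  0.3 -6.5] w 0.283 t 20.05 tilt [ 0.  0. -1.]
```

```bash
python3 -m inch '[{"slide":[0,0.001,0.01],"angular":[0,0,0],"claw":-1},{"slide":[0,0.001,0.02],"angular":[0,0,0],"claw":-1},{"slide":[0,0.001,0.03],"angular":[0,0,0],"claw":-1},{"slide":[0,0.001,0.04],"angular":[0,0,0],"claw":-1},{"slide":[0,0.001,0.045],"angular":[0,0,0],"claw":-1},{"slide":[0,0.001,0.045],"angular":[0,0,0],"claw":-1}]' | grep -E "pos|ft"
python3 go.py .6017 .2015 .058 11.4
```

```text
position: [0.6009, 0.2013, 0.066]
ft_force: [0.5, -0.5, -5.8]
pos [0.6009 0.2013 0.066 ] yaw 11.46 slide [0.     0.0031 0.0318] rz 0.002 f [ 0.5 -0.5 -5.8] w 0.284 t 20.65 tilt [-0.001 -0.    -1.   ]
```

```bash
python3 -m inch '[{"slide":[0,0.001,0.008],"angular":[0,0,0],"claw":-1},{"slide":[0,0.002,0.016],"angular":[0,0,0],"claw":-1},{"slide":[0,0.002,0.024],"angular":[0,0,0],"claw":-1},{"slide":[0,0.002,0.03],"angular":[0,0,0],"claw":-1},{"slide":[0,0.002,0.034],"angular":[0,0,0],"claw":-1},{"slide":[0,0.002,0.034],"angular":[0,0,0],"claw":-1},{"slide":[0,0.002,0.034],"angular":[0,0,0],"claw":-1}]' | grep -E "pos|ft"
python3 go.py .6017 .2015 .058 11.4
```

```text
position: [0.6017, 0.2015, 0.0583]
ft_force: [-1.8, -1.2, -2.4]
pos [0.6017 0.2015 0.0583] yaw 11.46 slide [0.0001 0.0002 0.0012] rz 0.002 f [-1.8 -1.2 -2.4] w 0.287 t 21.35 tilt [ 0. -0. -1.]
```

```bash
python3 -m inch '[{"slide":[0,0,0.003],"angular":[0,0,0],"claw":-1},{"slide":[0,0,0.003],"angular":[0,0,0],"claw":-1},{"slide":[0,0,0.003],"angular":[0,0,0],"claw":-0.2},{"slide":[0,0,0.003],"angular":[0,0,0],"claw":0},{"slide":[0,0,0.003],"angular":[0,0,0],"claw":0},{"slide":[0,0,0.003],"angular":[0,0,0],"claw":0},{"slide":[0,0,-0.1],"angular":[0,0,0],"claw":0},{"slide":[0,0,-0.25],"angular":[0,0,0],"claw":0},{"slide":[0,0,-0.45],"angular":[0,0,0],"claw":-0.5},{"slide":[0,0,-0.65],"angular":[0,0,0],"claw":-1}]' | grep -E "pos|ft|width"
python3 -m inch '[{"slide":[0,0,-0.15],"angular":[0,0,0],"claw":-1},{"slide":[0,0,-0.3],"angular":[0,0,0],"claw":-1},{"slide":[0,0,-0.4],"angular":[0,0,0],"claw":-1},{"slide":[0,0,-0.4],"angular":[0,0,0],"claw":-1},{"slide":[0,0,-0.4],"angular":[0,0,0],"claw":-1}]'|grep pos
python3 - <<'E'
from h import *
im,E=cam("wrist");P=cloud(im,E);c=im["color"].astype(int);np.savez("w4",P=P,c=im["color"]);cv2.imwrite("pics/w4.png",im["color"][...,::-1])
for n,o in dict(ob=(.4787,.177),rd=(.6017,.2015)).items():
    d=np.hypot(P[...,0]-o[0],P[...,1]-o[1])<.025
    m=d&(P[...,2]>.07)&(P[...,2]<.095)
    if m.sum()>5:print(n,m.sum(),"top z",np.percentile(P[m][:,2],[5,50,95]),P[m].mean(0))
E
python3 go.py .6 0 .2 0
```

```text
position: [0.6014, 0.2015, 0.2216]
ft_force: [1.0, -0.5, -0.1]
grip_width: 0.395
position: [0.6019, 0.2017, 0.3204]
ob 746 top z [0.07500157 0.08319412 0.0846505 ] [0.4791471  0.17792161 0.08231913]
rd 435 top z [0.07827489 0.08336242 0.08452068] [0.60080362 0.20184807 0.08274832]
pos [0.6014 0.2014 0.3192] yaw 11.46 slide [-0.7882 -0.165   0.4771] rz 0.382 f [ 0.4  0.3 -0.2] w 0.009 t 22.9 tilt [-0.001 -0.001 -1.   ]
```

View pics/w4.png

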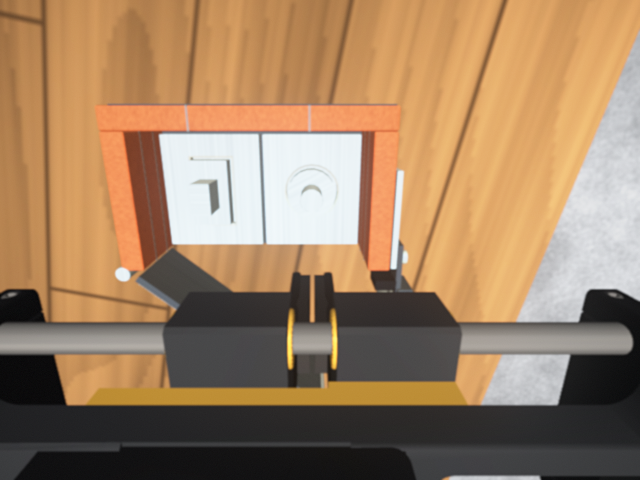

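Wrist view: both dies in their pockets (oblong (205,190), round (312,188)), both tang tops at z = 0.083 = 18+65 mm, so fully down. The gate is still open, hinge (123,274). Next I work out the gate push path.

```bash
cat > gh.py <<'E'
import sys
from h import *
yaw=np.radians(11.4);ux=np.array([-np.sin(yaw),np.cos(yaw)]);uy=np.array([-np.cos(yaw),-np.sin(yaw)]);o=np.array([.5402,.1893])
s=ctrl.get_state();M=R.from_rotvec(s["tool_rot"]);p=s["position"]
d=p[:2]-o;f=s["ft_force"][:2]
print("hearth pos",round(d@ux,4),round(d@uy,4),round(p[2],4),"f hx,hy,z",round(f@ux,1),round(f@uy,1),round(s["ft_force"][2],1),"t",round(s["time"],2))
for i in range(1,len(sys.argv)-2,3):
    x,y,z=map(float,sys.argv[i:i+3]);t=np.r_[o+x*ux+y*uy,z];print("world",np.round(t,3),"slide",np.round(M.inv().apply(t-p)/.25,4))
E
python3 gh.py -.29 -.03 .3 -.29 -.03 .082
python3 - <<'E'
from h import *
yaw=np.radians(11.4);ux=np.array([-np.sin(yaw),np.cos(yaw)]);uy=np.array([-np.cos(yaw),-np.sin(yaw)]);o=np.array([.5402,.1893])
P=np.load("w1.npz")["P"];q=P[...,:2]-o;a=q@ux;b=q@uy;z=P[...,2]
m=(a>-.16)&(a<.1)&(b<-.150)&(b>-.22)&(z>.05);print("keeper zmax",np.percentile(z[m],[50,95,99.5]),a[m].min(),b[m].min())
H=[-.079,.14];m=(abs(z-.107)<.006)&(a<-.09)&(a>-.33)&(b<.13)&(b>-.12);print("gate",np.polyfit(b[m]-H[1],a[m]-H[0],1),m.sum(), np.degrees(np.arctan(np.polyfit(b[m],a[m],1)[0])))
E
```

```text
hearth pos -0.0003 -0.0624 0.3192 f hx,hy,z 0.2 -0.5 -0.2 t 22.9
world [ 0.627 -0.089  0.3  ] slide [-1.1588 -0.1307  0.0771]
world [ 0.627 -0.089  0.082] slide [-1.1586 -0.1296  0.9491]
keeper zmax [0.10444114 0.11111286 0.11194643] -0.12379388295610771 -0.17755285751244002
gate [ 0.82804134 -0.00187124] 1503 39.62616182508303
```

```bash
python3 -m inch '[{"slide":[-0.1,0,0],"angular":[0,0,0],"claw":-1},{"slide":[-0.25,-0.03,0],"angular":[0,0,0],"claw":-1},{"slide":[-0.42,-0.05,0],"angular":[0,0,0],"claw":-1},{"slide":[-0.6,-0.07,0],"angular":[0,0,0],"claw":-1},{"slide":[-0.78,-0.09,0],"angular":[0,0,0],"claw":-1},{"slide":[-0.96,-0.12,0.05],"angular":[0,0,0],"claw":-1},{"slide":[-1,-0.13,0.2],"angular":[0,0,0],"claw":-1}]' | grep -E "pos"
python3 -m inch '[{"slide":[-0.08,0,0.05],"angular":[0,0,0],"claw":-1},{"slide":[-0.16,0,0.1],"angular":[0,0,0],"claw":-1},{"slide":[-0.16,0,0.28],"angular":[0,0,0],"claw":-1},{"slide":[-0.16,0,0.44],"angular":[0,0,0],"claw":-1},{"slide":[-0.16,0,0.6],"angular":[0,0,0],"claw":-1},{"slide":[-0.16,0,0.72],"angular":[0,0,0],"claw":-1},{"slide":[-0.16,0,0.75],"angular":[0,0,0],"claw":-1},{"slide":[-0.16,0,0.75],"angular":[0,0,0],"claw":-1}]' | grep -E "pos"
python3 gh.py -.24 -.03 .082 -.12 -.075 .082
```

```text
position: [0.6206, -0.0586, 0.2715]
position: [0.6257, -0.089, 0.0805]
hearth pos -0.2898 -0.0288 0.0805 f hx,hy,z 0.2 -0.2 0.5 t 24.4
world [ 0.617 -0.04   0.082] slide [ 0.1991  0.0048 -0.0056]
world [0.637 0.086 0.082] slide [ 0.6789  0.1853 -0.0057]
```

```bash
python3 -m inch '[{"slide":[0.05,0,0],"angular":[0,0,0],"claw":-1},{"slide":[0.1,0.01,0],"angular":[0,0,0],"claw":-1},{"slide":[0.14,0.02,0],"angular":[0,0,0],"claw":-1},{"slide":[0.17,0.03,0],"angular":[0,0,0],"claw":-1},{"slide":[0.2,0.04,0],"angular":[0,0,0],"claw":-1},{"slide":[0.23,0.06,0],"angular":[0,0,0],"claw":-1},{"slide":[0.26,0.07,0],"angular":[0,0,0],"claw":-1},{"slide":[0.29,0.08,0],"angular":[0,0,0],"claw":-1},{"slide":[0.32,0.09,0],"angular":[0,0,0],"claw":-1},{"slide":[0.34,0.1,0],"angular":[0,0,0],"claw":-1}]' | grep -E "pos|ft"
python3 gh.py -.15 -.065 .082
```

```text
position: [0.635, 0.0002, 0.0827]
ft_force: [0.3, -0.6, -0.7]
hearth pos -0.2041 -0.0556 0.0827 f hx,hy,z -0.7 -0.2 -0.7 t 25.4
world [0.634 0.055 0.082] slide [0.2165 0.0381 0.0029]
```

```bash
python3 -m inch '[{"slide":[0.03,0.01,0],"angular":[0,0,0],"claw":-1},{"slide":[0.06,0.015,0],"angular":[0,0,0],"claw":-1},{"slide":[0.09,0.02,0],"angular":[0,0,0],"claw":-1},{"slide":[0.12,0.025,0],"angular":[0,0,0],"claw":-1},{"slide":[0.15,0.03,0],"angular":[0,0,0],"claw":-1},{"slide":[0.17,0.035,0],"angular":[0,0,0],"claw":-1},{"slide":[0.19,0.04,0],"angular":[0,0,0],"claw":-1},{"slide":[0.2,0.04,0],"angular":[0,0,0],"claw":-1},{"slide":[0.2,0.04,0],"angular":[0,0,0],"claw":-1}]' | grep -E "pos|ft"
python3 gh.py -.12 -.075 .082
python3 - <<'E'
from h import *
yaw=np.radians(11.4);ux=np.array([-np.sin(yaw),np.cos(yaw)]);uy=np.array([-np.cos(yaw),-np.sin(yaw)]);o=np.array([.5402,.1893])
for n in("scene","side","wrist"):
    im,E=cam(n);P=cloud(im,E);q=P[...,:2]-o;a=q@ux;b=q@uy;z=P[...,2]
    m=(abs(z-.108)<.004)&(a<-.075)&(a>-.3)&(b<.12)&(b>-.16)&(im["color"].max(-1)<130)
    if m.sum()>20:
        l=cv2.fitLine(np.c_[a[m],b[m]].astype(np.float32),cv2.DIST_HUBER,0,.01,.01).ravel();print(n,m.sum(),"angle",np.arctan(l[0]/l[1]),"r_max",(.14-b[m]).max())
    if n=="scene":cv2.imwrite("pics/g1.png",cv2.resize(im["color"][180:360,260:480,::-1],None,fx=3,fy=3))
E
```

```text
position: [0.6347, 0.0508, 0.0828]
ft_force: [-0.0, 0.8, -0.0]
hearth pos -0.1544 -0.0653 0.0828 f hx,hy,z 0.8 -0.1 -0.0 t 26.3
world [0.637 0.086 0.082] slide [0.1376 0.0391 0.0033]
scene 190 angle 0.016662078 r_max 0.29998642571978285
side 371 angle 0.27270457 r_max 0.2986791768601829
wrist 12564 angle -0.08745808 r_max 0.29999986955454655
```

View pics/g1.png

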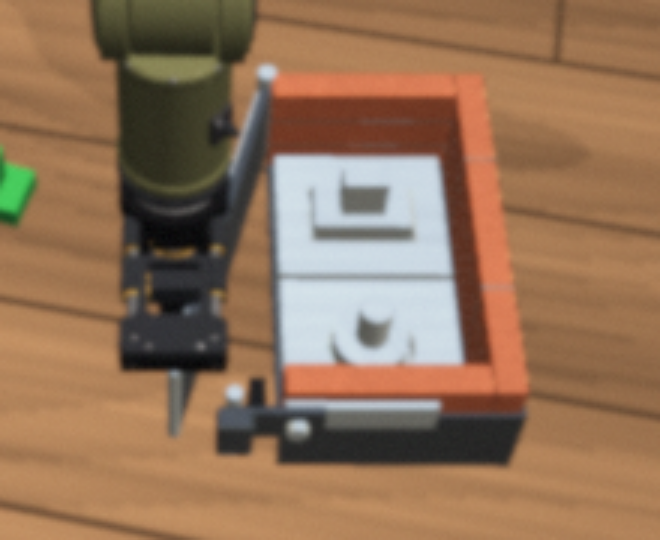

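Scene crop: the gate is held near 0.27 rad, closing edge at (175,405), roller at (235,392), both dies seated. From here I push slowly and feel for the catch.

```bash
python3 -m inch '[{"slide":[0.02,0.01,0],"angular":[0,0,0],"claw":-1},{"slide":[0.04,0.02,0],"angular":[0,0,0],"claw":-1},{"slide":[0.06,0.03,0],"angular":[0,0,0],"claw":-1},{"slide":[0.075,0.04,0],"angular":[0,0,0],"claw":-1},{"slide":[0.085,0.05,0],"angular":[0,0,0],"claw":-1},{"slide":[0.085,0.05,0],"angular":[0,0,0],"claw":-1}]' | grep -E "ft"
python3 gh.py
for i in 1; do :; done
python3 -m inch '[{"slide":[0.006,0,0],"angular":[0,0,0],"claw":-1},{"slide":[0.012,0,0],"angular":[0,0,0],"claw":-1},{"slide":[0.018,0,0],"angular":[0,0,0],"claw":-1},{"slide":[0.02,0,0],"angular":[0,0,0],"claw":-1}]' | grep -E "ft"
python3 gh.py
```

```text
ft_force: [0.4, 0.2, -0.1]
hearth pos -0.1329 -0.0784 0.0828 f hx,hy,z 0.1 -0.4 -0.1 t 27.05
ft_force: [0.5, -1.6, -0.1]
hearth pos -0.1289 -0.0779 0.083 f hx,hy,z -1.7 -0.2 -0.1 t 27.45
```

```bash
python3 -m inch '[{"slide":[0.006,0,0],"angular":[0,0,0],"claw":-1},{"slide":[0.012,0,0],"angular":[0,0,0],"claw":-1},{"slide":[0.012,0,0],"angular":[0,0,0],"claw":-1}]' | grep -E "ft"
python3 gh.py
python3 -m inch '[{"slide":[0.006,0,0],"angular":[0,0,0],"claw":-1},{"slide":[0.012,0,0],"angular":[0,0,0],"claw":-1},{"slide":[0.012,0,0],"angular":[0,0,0],"claw":-1}]' | grep -E "ft"
python3 gh.py
```

```text
ft_force: [-0.7, 0.2, 0.1]
hearth pos -0.1255 -0.0778 0.0829 f hx,hy,z 0.3 0.7 0.1 t 27.75
ft_force: [2.0, -4.0, -0.6]
hearth pos -0.1248 -0.0778 0.0829 f hx,hy,z -4.3 -1.2 -0.6 t 28.05
```

```bash
python3 -m inch '[{"slide":[0.005,0,0],"angular":[0,0,0],"claw":-1},{"slide":[0.01,0,0],"angular":[0,0,0],"claw":-1},{"slide":[0.01,0,0],"angular":[0,0,0],"claw":-1}]' | grep -E "ft"
python3 gh.py
python3 -m inch '[{"slide":[0.005,0,0],"angular":[0,0,0],"claw":-1},{"slide":[0.01,0,0],"angular":[0,0,0],"claw":-1},{"slide":[0.01,0,0],"angular":[0,0,0],"claw":-1}]' | grep -E "ft"
python3 gh.py
```

```text
ft_force: [2.2, -7.4, -0.2]
hearth pos -0.1237 -0.078 0.0829 f hx,hy,z -7.7 -0.7 -0.2 t 28.35
ft_force: [3.4, -5.7, -0.5]
hearth pos -0.1208 -0.0784 0.0829 f hx,hy,z -6.2 -2.2 -0.5 t 28.65
```

```bash
python3 -m inch '[{"slide":[0.004,0,0],"angular":[0,0,0],"claw":-1},{"slide":[0.008,0,0],"angular":[0,0,0],"claw":-1},{"slide":[0.008,0,0],"angular":[0,0,0],"claw":-1}]' | grep -E "ft"
python3 gh.py
python3 -m inch '[{"slide":[0.004,0,0],"angular":[0,0,0],"claw":-1},{"slide":[0.008,0,0],"angular":[0,0,0],"claw":-1},{"slide":[0.008,0,0],"angular":[0,0,0],"claw":-1}]' | grep -E "ft"
python3 gh.py
python3 -m inch '[{"slide":[0.004,0,0],"angular":[0,0,0],"claw":-1},{"slide":[0.008,0,0],"angular":[0,0,0],"claw":-1},{"slide":[0.008,0,0],"angular":[0,0,0],"claw":-1}]' | grep -E "ft"
python3 gh.py
```

```text
ft_force: [-0.5, -0.2, 0.4]
hearth pos -0.1146 -0.0777 0.0828 f hx,hy,z -0.1 0.6 0.4 t 28.95
ft_force: [0.9, -2.4, 0.0]
hearth pos -0.1145 -0.0776 0.0828 f hx,hy,z -2.5 -0.5 0.0 t 29.25
ft_force: [0.6, -5.8, 0.0]
hearth pos -0.1142 -0.0777 0.0828 f hx,hy,z -5.8 0.5 0.0 t 29.55
```

Passed the peak, drawn in, and now against a firm stop (+3.3 N per 2 mm commanded, no motion). One small nudge more, then retreat slowly.

```bash
python3 -m inch '[{"slide":[0.008,0,0],"angular":[0,0,0],"claw":-1},{"slide":[0.012,0,0],"angular":[0,0,0],"claw":-1},{"slide":[0.012,0,0],"angular":[0,0,0],"claw":-1}]' | grep -E "ft"
python3 gh.py
python3 -m inch '[{"slide":[-0.015,0,0],"angular":[0,0,0],"claw":-1},{"slide":[-0.03,0,0],"angular":[0,0,0],"claw":-1},{"slide":[-0.06,0,0],"angular":[0,0,0],"claw":-1},{"slide":[-0.1,0,0],"angular":[0,0,0],"claw":-1},{"slide":[-0.16,0,0],"angular":[0,0,0],"claw":-1},{"slide":[-0.24,0,0],"angular":[0,0,0],"claw":-1},{"slide":[-0.35,0,-0.1],"angular":[0,0,0],"claw":-1},{"slide":[-0.45,0,-0.3],"angular":[0,0,0],"claw":-1},{"slide":[-0.45,0,-0.5],"angular":[0,0,0],"claw":-1},{"slide":[-0.45,0,-0.7],"angular":[0,0,0],"claw":-1}]' | grep -E "ft"
python3 -m inch '[{"slide":[0,0,-0.15],"angular":[0,0,0],"claw":-1},{"slide":[0,0,-0.3],"angular":[0,0,0],"claw":-1},{"slide":[0,0,-0.3],"angular":[0,0,0],"claw":-1},{"slide":[0,0,-0.3],"angular":[0,0,0],"claw":-1},{"slide":[0,0,-0.3],"angular":[0,0,0],"claw":-1}]' | grep -E "pos"
python3 gh.py
python3 - <<'E'
from h import *
im,E=cam("wrist");w=im["color"][:300];s=ctrl.get_image("scene")["color"][180:360,260:480]
s=cv2.resize(s,None,fx=2,fy=2);c=np.zeros((660,640,3),np.uint8);c[:300]=w;c[300:,:440]=s;c=cv2.resize(c,(582,600))
cv2.imwrite("pics/end.png",c[...,::-1])
P=cloud(im,E);yaw=np.radians(11.4);ux=np.array([-np.sin(yaw),np.cos(yaw)]);uy=np.array([-np.cos(yaw),-np.sin(yaw)]);o=np.array([.5402,.1893])
q=P[...,:2]-o;a=q@ux;b=q@uy;z=P[...,2]
m=(abs(z-.108)<.005)&(a<-.078)&(a>-.2)&(b<.12)&(b>-.13)&(im["color"].max(-1)<140)
print(m.sum(),np.polyfit(.14-b[m],-.079-a[m],1) if m.sum()>10 else 0)
for n,t in dict(ob=(.4787,.177),rd=(.6017,.2015)).items():
    k=(np.hypot(P[...,0]-t[0],P[...,1]-t[1])<.025)&(z>.07)&(z<.095);print(n,np.median(z[k]),P[k].mean(0))
E
```

```text
ft_force: [1.3, -9.6, 1.0]
hearth pos -0.114 -0.0777 0.0828 f hx,hy,z -9.6 0.6 1.0 t 29.85
ft_force: [0.8, 0.2, -0.4]
position: [0.6598, -0.013, 0.3258]
hearth pos -0.222 -0.0772 0.3258 f hx,hy,z -0.2 -1.0 -0.7 t 31.35
1969 [ 0.0933196  -0.00044228]
ob nan [nan nan nan]
rd nan [nan nan nan]
  return _methods._mean(a, axis=axis, dtype=dtype,
  ret = ret.dtype.type(ret / rcount)
<stdin>:10: RuntimeWarning: Mean of empty slice.
  ret = um.true_divide(
```

View pics/end.png

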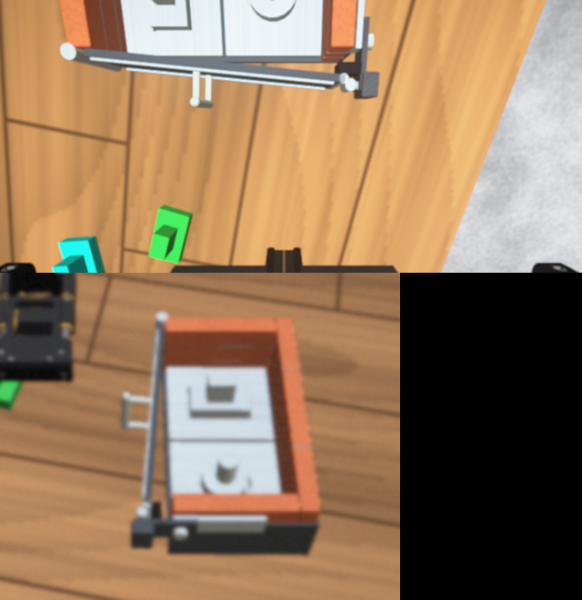

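The gate stays at 0.093 rad with its edge tucked behind the roller (wrist view (345,82)), and both dies are seated. Nothing is being touched, so I'm handing in.

```bash
python3 -c "
from bench import ctrl
print(ctrl.close_job())"
```

```text
the job is handed in; nothing more can be done
None
```

Job handed in at about 31 s of the 72 s allowed: both dies are fully down in their own pockets, and the gate is snapped shut past its catch and holding at 0.093 rad after a push that read at most about 10 N.

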